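# Close up the refractometer in its case

### The job

The gem refractometer lies in its open case with the little hinged cover of its stage still standing up. Close it up for the night by pushing only: with a fingertip push the stage cover over and down onto the stage without touching the glass prism, then reach behind the standing case lid, push it over towards the front and press it fully shut. Go gently - no slamming and no hard pressing - do not lift, tip or shove the case or take anything out of it, and leave the other things on the bench where they are.

Things in the scene. Friction and masses are not known exactly. Their poses are not given: they have to be found in the camera images.
- case: Black instrument case, loose on the bench, 1.5 kg: 130 mm (own x) by 240 mm (own y), rim of the lower half 50 mm up, 86 mm high when shut. Origin: centre of the underside; own x points to the lid's hinge (away from the robot, up to half a radian askew), y along the hinge, z up. A grey insert (top 40 mm up) holds refractometer, bottle and filter loose in recesses.
- lid (a joint): Case lid angle, rad: 0 shut, starts at 1.65 to 1.95 (leaning back past upright), stop 2.05. Hollow black tray 130 x 240 x 36 mm, 0.3 kg, hinged along the case's far long side. Shut, it reaches 130 mm from the hinge to the case's own -x, its flat outside 36 mm above the hinge line. Stiff hinge: it stays where left and does not fall; 2 to 4 N at the free edge turns it. Its catch needs no working.
- lid_hinge (a point): Middle of the lid's hinge line, which runs along the case's own y at own x = +65 mm, 50 mm above the bench. This frame turns with the lid; with the lid shut its axes are those of the case.
- lid_edge (a point): Middle of the lid's free edge, on the outside corner: 130 mm from the hinge line along the lid and 36 mm outward from it. Its frame turns with the lid like that of lid_hinge.
- refractometer: Dark metal block 64 mm (own x) by 140 mm (own y) by 55 mm high, 0.65 kg, plus a round eyepiece 25 mm long at its +y end. It lies parallel to the case, 22 mm in front (own -x) of its centre. Origin: on the underside (8 mm above the bench), under the middle of the 165 mm length. The flat block top is 63 mm above the bench and reaches from own y -82.5 to +57.5 mm.
- cover (a joint): Stage cover angle, rad: 0 shut on the stage, starts standing at 1.45 to 1.85, stop 2.0. Hollow dark metal cap 46 mm wide (own x), 48 mm long, 13 mm deep, with a 5 mm lift tab. Shut, it reaches 48 mm from the hinge to the refractometer's +y (eyepiece), its outside 13 mm above the hinge line; open, its outside faces -y. Stays where left; under 1 N at the free edge turns it.
- cover_hinge (a point): Middle of the stage cover's hinge line, which runs along the refractometer's own x, 12 mm to the -y side of its origin and 65 mm above the bench. This frame turns with the cover; with the cover shut its axes are those of the refractometer.
- cover_edge (a point): Middle of the stage cover's free edge on the outside: 48 mm from the hinge line along the cover and 13 mm outward from it.
- prism: The glass prism on the stage, 12 x 26 mm, its top 2.5 mm above the cover's hinge line, 24 mm to the +y side of it; under the cover when that is shut. Fragile: not to be touched. Origin: centre of its underside.
- fluid_bottle: Little amber bottle, 23 mm across and 46 mm high, standing in the left (+y) well of the case, its top 60 mm above the bench. Origin: centre of its underside.
- eye_filter: Black ring 30 mm across, 12 mm high, lying in the other well of the case, below the insert's top. Origin: centre of its underside.
- phone: Phone lying flat to the left of the case, 150 x 72 x 8 mm. Origin: centre of its underside, long side along own x.
- loupe: Folded pocket loupe lying to the right of the case, 61 x 26 x 14 mm. Origin: under the lens, arm along own x.
- tweezers: Steel tweezers lying to the right of the case, 165 mm long along own x, 8 mm high. Origin: near the middle, on the underside.
- jar_a: Round clear gem jar with black rim, 46 mm across, 22 mm high, on the bench behind the case. Origin: centre of its underside.
- jar_b: Another such gem jar, 46 mm across, 22 mm high, behind the case. Origin: centre of its underside.
- penlight: Square aluminium penlight lying behind the case, 131 x 16 x 16 mm, along own x. Origin: centre of its underside.

How it is judged (in metres and radians):
On the way, in this order (a step that is already met when the one before it is completed fails the run):
1. the stage cover is shut (below 0.06 rad) while the case lid still stands open (above 1.2 rad) (value of joint cover below 0.06 rad and value of joint lid above 1.2 rad), for 0.2 s.
2. the case lid is shut (below 0.04 rad) (value of joint lid below 0.04 rad), for 0.2 s.
At the end, for the whole second after the job is handed in: Case lid shut (within 0.04 rad, 5 mm at its edge), stage cover shut (within 0.06 rad), refractometer, bottle and filter in their recesses, case flat on the bench and at rest (value of joint lid below 0.04 rad and value of joint cover below 0.06 rad and angle between case's own z axis and vertical below 0.02 rad and height (world z) of case below 0.004 m and linear speed of case below 0.01 m/s and z of refractometer in the frame of case between 0.003 and 0.014 m and z of each of fluid_bottle, eye_filter in the frame of case below 0.022 m); the robot touches nothing.
It fails at once if the case lid is brought down (below 1.0 rad) on the raised stage cover (above 0.25 rad) (value of joint lid below 1 rad and value of joint cover above 0.25 rad).
It fails at once if the lid or cover is slammed (closing faster than 2.5 rad/s, the cover 6 rad/s, just before shut) or the case or instrument pressed with over 60 N ((value of joint lid below 0.3 rad and velocity of joint lid below -2.5 rad/s) or (value of joint cover below 0.4 rad and velocity of joint cover below -6 rad/s) or contact force between the fingers and case above 60 N or contact force between the fingers and refractometer above 60 N).
It fails at once if the glass prism is touched (contact force between the fingers and prism above 0.5 N).
It fails at once if the case is shoved 30 mm, lifted 12 mm or tipped 0.12 rad, or something is lifted out of it (refractometer by 10 mm, bottle or filter by 15 mm) (distance of case from where it was at the start of the episode above 0.03 m or height (world z) of case above 0.012 m or angle between case's own z axis and vertical above 0.12 rad or z of refractometer in the frame of case above 0.018 m or z of any of fluid_bottle, eye_filter in the frame of case above 0.029 m).
It fails at once if another thing on the bench is moved more than 20 mm (distance of any of phone, loupe, tweezers, jar_a, jar_b, penlight from where it was at the start of the episode above 0.02 m).
It also fails if it takes over 61 s, if anything falls off the work surface, if the arm or the gripper's body presses on something with over 40 N, if the wrist force passes 120 N, or if a joint passes its speed limit or range.

### The arm

A 6-joint arm with a two-finger parallel gripper is mounted at the origin on the work surface. World frame = base frame: x ahead of the robot, y to its left, z up, the work surface at z = 0. Lengths are in mm, angles in rad, forces in N, time in s.
With the tool pointing down it reaches from about 350 to 875 mm from the base axis. Payload 4.2 kg.
Tool frame: the origin (TCP) lies midway between the tips of the shut fingers; the grasp point (between the pads) lies 19 mm behind it; y points along the fingers, x is the direction in which the jaws open and shut, and the axes are right-handed (so a half turn about y gives the same grasp; the last joint's range is limited). The gripper opens to 85 mm and grips with 20 to 120 N. Pads are 22 mm wide; open, the fingers measure 114 mm over their backs; the gripper's body (76 mm by 85 mm) begins 54 mm behind the grasp point. The pads swing forward as they close: fully open they stand 13 mm farther back than shut.
Start: joints at [-1.058, 0.385, 0.008, 0, -1.194, -0.259], TCP at [156.944, -604.953, 231.312] pointing down, gripper open.
Joint ranges: [-3.14, 3.14], [-1.21, 2.06], [-1.07, 1.41], [-3.16, 2.05], [-2.99, -0.16], [-3.1, 3.1]. Speed limits (rad/s): [2.79, 2.79, 3.14, 3.14, 3.14, 3.14].

### API

Orientations are given as a unit quaternion [x, y, z, w].
In Python, from bench import read_state, get_image, job_done gives the robot as it stands.
- The arm moves only by the tool play_rows, never from a script. Its argument "series" is a list of rows, each a list of 7 numbers: the shift along the tool's x, y, z in m, then the turn, a rotation vector about the tool's x, y, z in rad, then the finger opening in m, from 0 to 0.0854. In form: [[x, y, z, wx, wy, wz, claw], ...]. A call has 1 to 10 rows; each row shifts and turns the pose as measured when the row begins, along the tool's axes as they then stand; what a row does not reach is not made up. A row lasts 1/10 s, in which the tool goes at most 50 mm and 8.59 degrees, less where a joint would pass 70% of its speed; a pose out of reach is approached as far as the arm can. A call with a gripper value outside its range is refused whole. The fingers move at their own pace and stop on an object; the grip force is fixed at half the most. Time passes only in rows, so rows that do not move let the fingers close. It gives the time, the measured TCP pose, the force and the opening at its end, in the units of the state.
- read_state(): the state, without advancing time (a new reading comes with each control period).
- get_image(name): name is "scene" or "top" or "wrist"; returns a dict with "color" (384x512x3 uint8, red, green, blue), "intrinsics" (3x3 intrinsics, pixels), "D" ([k1, k2, p1, p2, k3] as OpenCV has them; the pictures are not rectified), "origin" and "orientation" of the camera in the world. Camera axes: x right, y down, z forward; pixel columns grow to the right and rows downward; lengths in mm; the calibration is good to about 2 mm. A picture is of the moment at which its call begins. There is no depth.
- job_done(): hands the job in, once; it reports no verdict.
The state is a dict: "clock": time; "joints": joint angles; "joint_vel": joint speeds; "joint_efforts": joint torques, N m; "position": TCP position; "ee_rot": TCP orientation; "contact_force": force on the tool from outside, world axes, zero at the start; "wrist_torque": the same for the moment, N m; "gripper_width": finger opening in mm.
Only numpy, scipy, OpenCV 4.12 (cv2) and the standard library are available. Lean on these libraries where they do the work, as an engineer would, in place of code of your own. Each camera call takes 0.05 s, during which the arm holds its last target. There are 200 camera calls.

## Working session

There is one attempt and no reset: what is moved stays moved. The work goes in short steps, Python scripts to look and compute and a tool call to move; the robot and the scene stay as the last step left them, time stands still between calls to the robot, and variables do not carry over. Pictures are saved under pics/ and viewed, about 8 in all and at most 12, crops included, and the job is handed in when it is done.

Besides the shell and the picture viewer there is one more tool, called as name([rows], argument=value, ...), one row to a line, values as JSON. play_rows: Moves the arm, as the interface text tells. Its arguments: {"type":"object","properties":{"series":{"type":"array","items":{"type":"array","items":{"type":"number"}}}},"required":["series"]}

```bash
mkdir -p pics
python3 - <<'E'
from bench import *
import cv2,numpy as np
print(read_state())
for n in ["scene","top"]:
    d=get_image(n); cv2.imwrite(f"pics/{n}0.png",cv2.resize(d["color"][:,:,::-1],(800,600),interpolation=cv2.INTER_CUBIC))
    print(n,d["intrinsics"],d["D"],d["origin"],d["orientation"])
E
```

```text
{'clock': 0.0, 'joints': array([-1.05841898e+00,  3.85560917e-01,  6.62948643e-03, -5.26503187e-04,
       -1.19397486e+00, -2.58594247e-01]), 'joint_vel': array([-0.00021829,  0.00181659,  0.0016684 , -0.00101858, -0.00243194,
       -0.00078884]), 'joint_efforts': array([ 1.18584667e-03, -3.92287517e+01,  1.88409913e+01,  4.18645084e+00,
       -4.64533368e-03, -9.16405085e-07]), 'position': array([ 156.79572082, -604.41421994,  230.21628885]), 'ee_rot': array([ 0.43213868,  0.55966313, -0.55876352, -0.43337821]), 'contact_force': array([-0.06111426, -0.11014235, -0.11121154]), 'wrist_torque': array([-0.00703175,  0.02770936, -0.03463114]), 'gripper_width': 85.5074447680561}
scene [[479.18333985   0.         253.32129534]
 [  0.         479.18333985 188.00046131]
 [  0.           0.           1.        ]] [-0.03183162  0.          0.          0.          0.        ] [423.39340104 715.88066191 915.84777877] [-0.10609556  0.93406159 -0.3388992   0.03768312]
top [[362.92766037   0.         254.45838472]
 [  0.         362.92766037 189.46533568]
 [  0.           0.           1.        ]] [-0.03508603  0.          0.          0.          0.        ] [465.75051926  39.78627432 943.47803606] [-0.69943579  0.71218227 -0.03806317  0.04622975]
```

View pics/scene0.png

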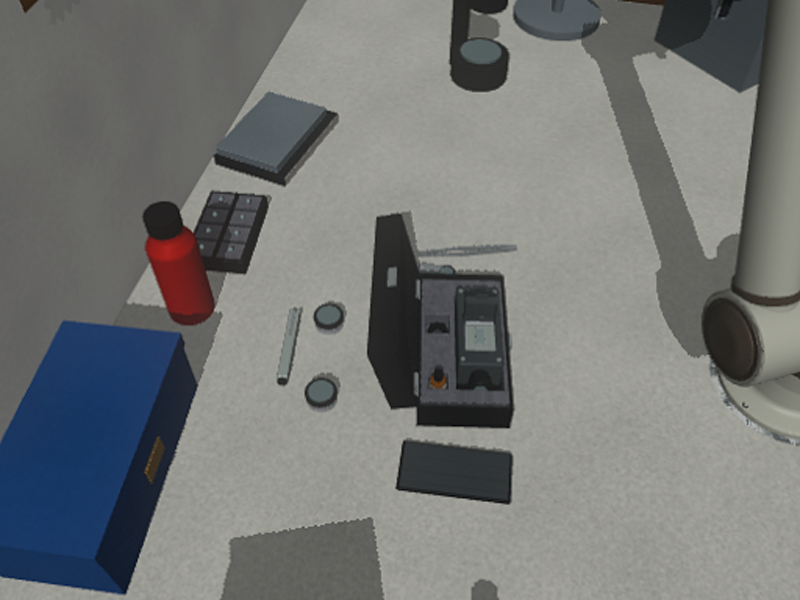

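View pics/top0.png

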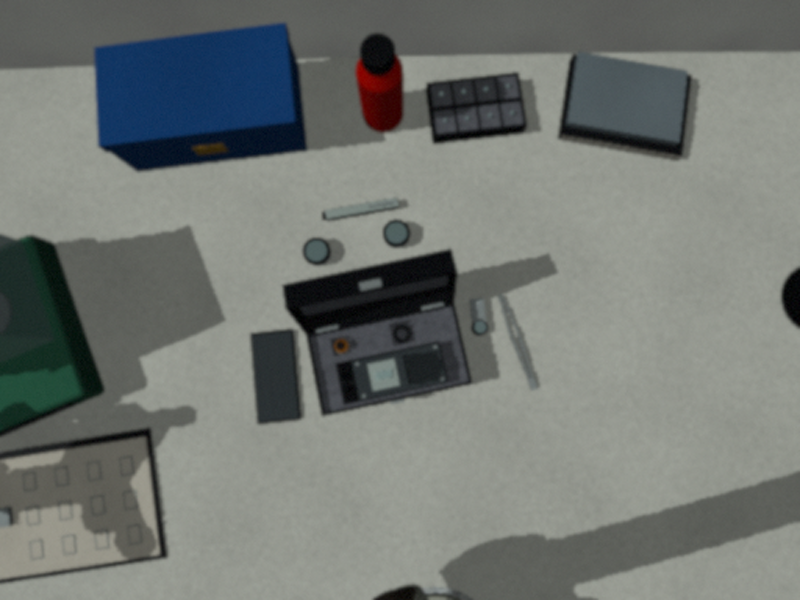

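The case stands with its lid open at about (390,340) in the top view and (440,330) in the scene view. The cover is near (415,370) top, and jars and penlight are behind. Next I'll enlarge both.

```bash
cat > h.py <<'E'
from bench import *
import cv2,numpy as np
from scipy.spatial.transform import Rotation as R
def cam(d):
    return np.array(d["intrinsics"]),np.array(d["D"]),np.array(d["origin"]),R.from_quat(d["orientation"]).as_matrix()
def ray(d,uv):
    K,D,o,M=cam(d); p=cv2.undistortPoints(np.array([[uv]],float),K,D)[0,0]
    v=M@np.r_[p,1]; return o,v/np.linalg.norm(v)
def onz(d,uv,z):
    o,v=ray(d,uv); return o+v*(z-o[2])/v[2]
def tri(rs):
    A=sum(np.eye(3)-np.outer(v,v) for o,v in rs); b=sum((np.eye(3)-np.outer(v,v))@o for o,v in rs)
    return np.linalg.solve(A,b)
def proj(d,P):
    K,D,o,M=cam(d); P=np.atleast_2d(P).astype(float)
    return cv2.projectPoints((P-o)@M,np.zeros(3),np.zeros(3),K,D)[0][:,0]
def crop(d,x0,y0,w,h,s,name,pts=None):
    im=cv2.resize(d["color"][y0:y0+h,x0:x0+w,::-1],None,fx=s,fy=s,interpolation=cv2.INTER_CUBIC)
    im=cv2.convertScaleAbs(im,alpha=1.0,beta=0); im=(255*(im/255.)**0.6).astype(np.uint8)
    if pts is not None:
        for p in proj(d,pts): cv2.circle(im,(int((p[0]+.5-x0)*s),int((p[1]+.5-y0)*s)),3,(0,255,0),1)
    cv2.imwrite(name,im)
E
python3 - <<'E'
from h import *
a=get_image("top"); b=get_image("scene")
crop(a,175,155,130,115,5,"pics/a.png"); crop(b,230,130,100,150,4,"pics/b.png")
A=cv2.imread("pics/a.png");B=cv2.imread("pics/b.png")
print(A.shape,B.shape)
# side-by-side limited to 800 wide: put A scaled 4
crop(a,178,155,126,115,6,"pics/a.png")
E
```

```text
(575, 650, 3) (600, 400, 3)
```

View pics/a.png

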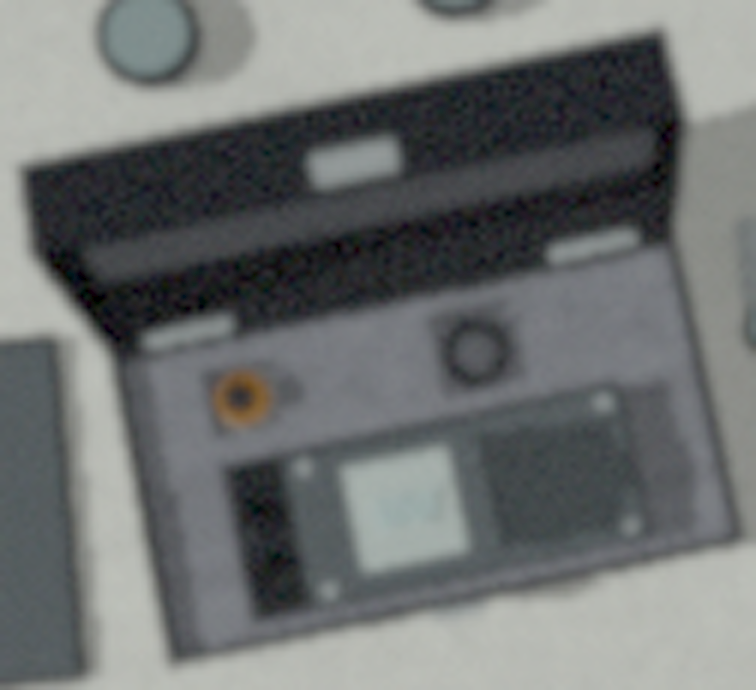

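View pics/b.png

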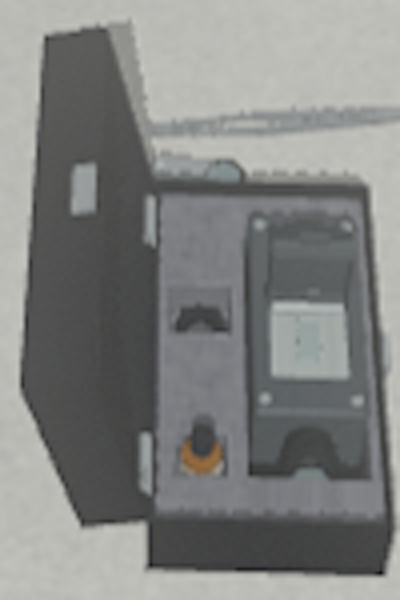

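Top crop (×6): rim corners at (175,660), (738,540), (675,240) and (122,350), lid outer edge at (25,170)–(660,35). Scene crop (×4): rim at (388,520), (370,183) and (150,518), lid outer edge at (22,385)–(45,35), outer hinge corner at (82,525). I'll fit case pose and lid angle from both views together.

```bash
cat >> h.py <<'E'
def Tcase(c,P):  # c=[x,y,yaw]
    P=np.atleast_2d(P); s,k=np.sin(c[2]),np.cos(c[2])
    return np.c_[c[0]+k*P[:,0]-s*P[:,1], c[1]+s*P[:,0]+k*P[:,1], P[:,2]]
def lidp(th,r,n,y): return [65-r*np.cos(th)+n*np.sin(th), y, 50+r*np.sin(th)+n*np.cos(th)]
def covp(th,r,n,x=0): # refr at case x -22; cover hinge y -12 rel origin
    return [-22+x, -12+r*np.cos(th)-n*np.sin(th), 65+r*np.sin(th)+n*np.cos(th)]
E
python3 - <<'E'
from h import *
from scipy.optimize import least_squares
a=get_image("top"); b=get_image("scene")
ua=lambda p:np.array(p)/6+[178,155]-.5
ub=lambda p:np.array(p)/4+[230,130]-.5
ob=[]
for p,q in [((175,660),(-65,120,50)),((738,540),(-65,-120,50))]: ob.append((a,ua(p),lambda t,q=q:q))
for p,q in [((388,520),(-65,120,50)),((370,183),(-65,-120,50)),((150,518),(65,120,50))]: ob.append((b,ub(p),lambda t,q=q:q))
for p,y in [((25,170),120),((660,35),-120)]: ob.append((a,ua(p),lambda t,y=y:lidp(t,130,36,y)))
for p,y in [((35,250),120),((680,125),-120)]: ob.append((a,ua(p),lambda t,y=y:lidp(t,130,0,y)))
ob.append((b,ub((22,385)),lambda t:lidp(t,130,36,120)));ob.append((b,ub((45,35)),lambda t:lidp(t,130,36,-120)));ob.append((b,ub((82,525)),lambda t:lidp(t,0,36,120)));ob.append((b,ub((108,28)),lambda t:lidp(t,130,0,-120)))
f=lambda v:np.concatenate([proj(d,Tcase(v[:3],[g(v[3])]))[0]-u for d,u,g in ob])
s=least_squares(f,[460,40,0.1,1.8],loss="soft_l1"); print(s.x.round(4)); print(f(s.x).reshape(-1,2).round(1))
c=s.x[:3]
print("case parts",Tcase(c,[covp(1.65,0,0),covp(1.65,48,13),covp(0,48,13)]).round(0))
for th in (1.45,1.65,1.85):
  P=Tcase(c,[covp(th,48,0,-23),covp(th,48,0,23),covp(th,48,13,-23),covp(th,48,13,23),covp(th,0,0,23),covp(th,0,0,-23)])
  print(th,"a",((proj(a,P)+.5-[178,155])*6).round(0).tolist(),"b",((proj(b,P)+.5-[230,130])*4).round(0).tolist())
P=Tcase(c,[[-22-32,-82.5,63],[-22+32,-82.5,63],[-22-32,57.5,63],[-22+32,57.5,63],[-22,12,67.5]])
print(((proj(a,P)+.5-[178,155])*6).round(0).tolist(),((proj(b,P)+.5-[230,130])*4).round(0).tolist())
# bench things behind: jar centres at z22, penlight ends z16 (top view 800x600 px /1.5625)
for p,z in [((317,250),22),((397,232),22),((325,215),16),((404,203),16)]: 
  X=onz(a,np.array(p)/1.5625-.5,z); v=X-np.r_[c[:2],0]; print("world",X.round(0),"case xy",(v[0]*np.cos(c[2])+v[1]*np.sin(c[2])).round(0),(-v[0]*np.sin(c[2])+v[1]*np.cos(c[2])).round(0))
print(R.from_quat(read_state()["ee_rot"]).as_matrix().round(3))
E
```

```text
[4.738148e+02 6.482950e+01 1.949000e-01 1.782900e+00]
[[-0.6  2. ]
 [ 2.1  1. ]
 [ 1.7  1.8]
 [-0.7 -0.1]
 [-1.   0.6]
 [-1.   0.1]
 [ 1.6 -0.7]
 [-0.4  2.3]
 [ 2.2 -0.5]
 [-0.5 -0. ]
 [-0.2 -0.7]
 [-0.8  0.3]
 [-0.1 -1. ]]
case parts [[455.  49.  65.]
 [458.  32. 112.]
 [445.  96.  78.]]
1.45 a [[464.0, 564.0], [438.0, 444.0], [497.0, 557.0], [472.0, 437.0], [455.0, 442.0], [480.0, 556.0]] b [[356.0, 263.0], [270.0, 261.0], [355.0, 243.0], [270.0, 241.0], [264.0, 307.0], [346.0, 309.0]]
1.65 a [[489.0, 558.0], [463.0, 439.0], [522.0, 551.0], [496.0, 432.0], [455.0, 442.0], [480.0, 556.0]] b [[355.0, 249.0], [270.0, 247.0], [353.0, 232.0], [269.0, 230.0], [264.0, 307.0], [346.0, 309.0]]
1.85 a [[513.0, 553.0], [487.0, 434.0], [545.0, 546.0], [519.0, 427.0], [455.0, 442.0], [480.0, 556.0]] b [[353.0, 238.0], [269.0, 236.0], [351.0, 225.0], [268.0, 223.0], [264.0, 307.0], [346.0, 309.0]]
[[657.0, 540.0], [622.0, 384.0], [314.0, 615.0], [282.0, 457.0], [409.0, 512.0]] [[355.0, 216.0], [245.0, 213.0], [369.0, 414.0], [250.0, 410.0], [307.0, 339.0]]
world [657. 183.  22.] case xy 203.0 80.0
world [685.  50.  22.] case xy 204.0 -55.0
world [718. 171.  16.] case xy 260.0 56.0
world [736.  37.  16.] case xy 252.0 -78.0
[[-0.251 -0.    -0.968]
 [ 0.968  0.001 -0.251]
 [ 0.001 -1.     0.   ]]
```

play_rows([
  [0.04,0,-0.0315,0,0.058,0,0],
  [0.04,0,-0.0315,0,0,0,0],
  [0.04,0,-0.0315,0,0,0,0],
  [0.04,0,-0.0315,0,0,0,0],
  [0.04,0,-0.0315,0,0,0,0],
  [0.04,0,-0.0315,0,0,0,0],
  [0.04,0,-0.0315,0,0,0,0],
  [0.04,0,-0.0315,0,0,0,0],
  [0.04,0,-0.0315,0,0,0,0],
  [0,0,0,0,0,0,0],
])

```text
clock: 1.3
position: [362.5, -199.6, 229.8]
ee_rot: [0.451, 0.546, -0.544, -0.449]
contact_force: [-1.3, 0.0, 0.6]
gripper_width: -0.1
```

```bash
cat >> h.py <<'E'
C=[473.8,64.8,0.195]
def where(c=C):
    s=read_state(); v=np.array(s["position"])-[c[0],c[1],0]; k,n=np.cos(c[2]),np.sin(c[2])
    M=R.from_euler("z",-c[2]).as_matrix()@R.from_quat(s["ee_rot"]).as_matrix()
    # wanted tool axes in case frame: x=+y, y=-z, z=-x
    W=np.array([[0,0,-1],[1,0,0],[0,-1,0]]).astype(float)
    e=R.from_matrix(M.T@W).as_rotvec()
    F=R.from_euler("z",-c[2]).as_matrix()@s["contact_force"]
    print("t",round(s["clock"],2),"case xyz",np.round([k*v[0]+n*v[1],-n*v[0]+k*v[1],v[2]],1),"turn needed",e.round(3),"F case",F.round(1),"w",round(s["gripper_width"],1))
E
python3 -c "from h import *;where()"
```

```text
t 1.3 case xyz [-160.5 -237.8  229.8] turn needed [ 0.004 -0.005 -0.   ] F case [-1.2  0.3  0.6] w -0.1
```

play_rows([
  [0.042,0,-0.0345,0,0,0,0],
  [0.042,0,-0.0345,0,0,0,0],
  [0.042,0,-0.0345,0,0,0,0],
  [0.042,0,-0.0345,0,0,0,0],
  [0,0,0,0,0,0,0],
])

```text
clock: 1.8
position: [458.8, -23.2, 231.6]
ee_rot: [0.453, 0.546, -0.543, -0.449]
contact_force: [-0.6, 0.1, 0.2]
gripper_width: -0.1
```

Run:
```python
from h import *
where(); d=get_image("wrist"); print(d["origin"].round(0),cam(d)[3].round(2).tolist())
P=Tcase(C,[covp(0,0,0,-23),covp(0,0,0,23)]+[covp(t,48,13,x) for t in (1.45,1.65,1.85) for x in (-23,23)]+[[-54,-82.5,63],[10,-82.5,63],[-54,57.5,63],[10,57.5,63]])
print((proj(d,P)*1.5).round(0).tolist())
cv2.imwrite("pics/w1.png",cv2.resize(d["color"][:,:,::-1],None,fx=1.5,fy=1.5))
```

```text
t 1.8 case xyz [-31.7 -83.4 231.6] turn needed [ 0.008 -0.008 -0.001] F case [-0.5  0.2  0.2] w -0.1
[375. -38. 374.] [[-0.19, 0.93, 0.32], [0.98, 0.18, 0.06], [-0.0, 0.33, -0.94]]
[[488.0, 239.0], [484.0, 307.0], [494.0, 260.0], [489.0, 338.0], [476.0, 259.0], [471.0, 336.0], [458.0, 257.0], [455.0, 333.0], [377.0, 225.0], [378.0, 319.0], [596.0, 225.0], [584.0, 318.0]]
```

View pics/w1.png

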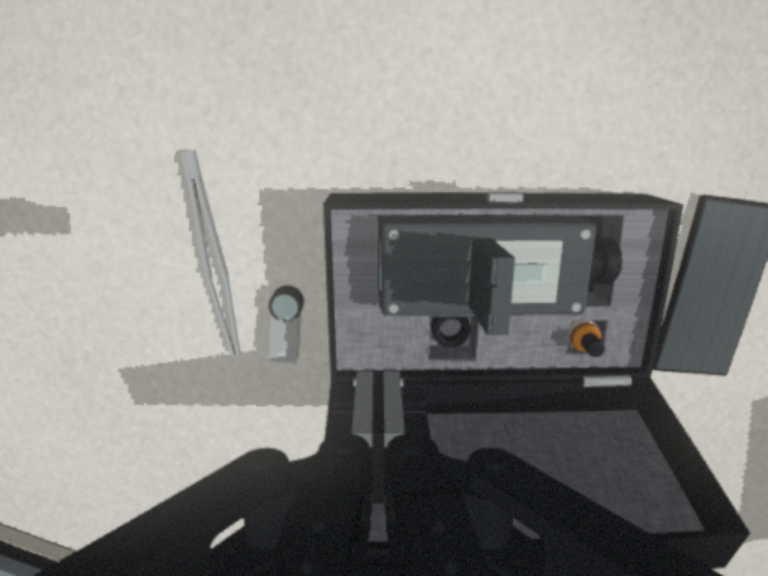

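The wrist view matches the fit to about 3 mm. The block top corners are near (380,217) and (585,317). The cover stands at about 1.5 rad, with its outer free edge at column ~489.

play_rows([
  [0.01,0.02,-0.01,0.008,-0.008,0,0],
  [0.01,0.03,0,0,0,0,0],
  [0,0.03,0,0,0,0,0],
  [0,0.03,0,0,0,0,0],
  [0,0.015,0,0,0,0,0],
  [0,0,0,0,0,0,0],
])

```text
clock: 2.45
position: [461.9, -9.6, 104.0]
ee_rot: [-0.452, -0.544, 0.544, 0.451]
contact_force: [0.4, -0.8, 0.0]
gripper_width: -0.4
```

Run:
```python
from h import *
where(); d=get_image("wrist")
crop(d,200,120,240,180,3,"pics/w2.png")
for th in np.arange(1.5,-.01,-.15): print(round(th,2),np.round(covp(th,38,13),0))
```

```text
t 2.45 case xyz [-26.1 -70.7 104. ] turn needed [ 0.    -0.01  -0.002] F case [ 0.3 -0.9  0. ] w -0.4
1.5 [-22. -22. 104.]
1.35 [-22. -16. 105.]
1.2 [-22. -10. 105.]
1.05 [-22.  -4. 104.]
0.9 [-22.   1. 103.]
0.75 [-22.   7. 100.]
0.6 [-22.  12.  97.]
0.45 [-22.  17.  93.]
0.3 [-22.  20.  89.]
0.15 [-22.  24.  84.]
0.0 [-22.  26.  78.]
```

View pics/w2.png

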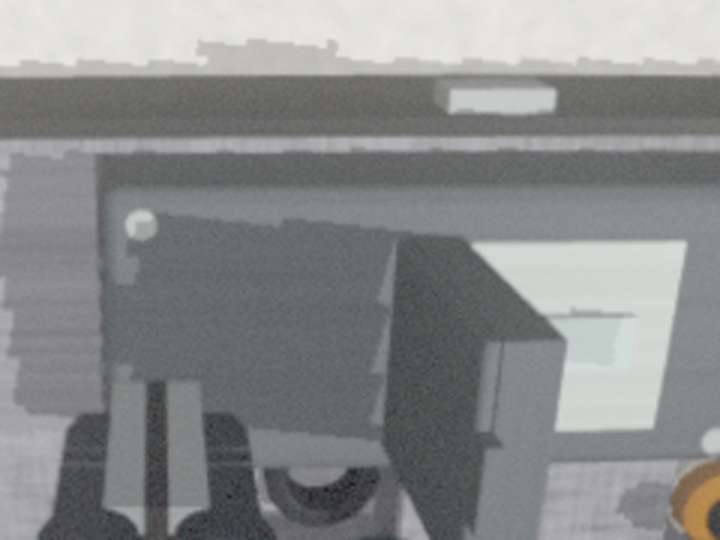

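Run:
```python
from h import *
d=get_image("wrist"); q=lambda P:((proj(d,Tcase(C,P))+.5-[200,120])*3).round(0).tolist()
for th in (1.35,1.4,1.45,1.5,1.55,1.6): print(th,q([covp(th,48,13,-23),covp(th,48,0,-23)]))
print("hinge",q([covp(0,0,0,-23),covp(0,0,0,23)]),"block",q([[-54,-82.5,63]]),"prism",q([[-22-6,12-13,67.5],[-22-13,12-6,67.5]]))
print("tip",q([[-26.1,-70.7,104],[-37,-82,104],[-37,-59,104]]))
```

```text
1.35 [[528.0, 347.0], [603.0, 337.0]]
1.4 [[511.0, 346.0], [589.0, 339.0]]
1.45 [[494.0, 346.0], [575.0, 340.0]]
1.5 [[477.0, 345.0], [560.0, 341.0]]
1.55 [[460.0, 343.0], [545.0, 341.0]]
1.6 [[443.0, 342.0], [529.0, 342.0]]
hinge [[451.0, 236.0], [431.0, 442.0]] block [[88.0, 192.0]] prism [[501.0, 320.0], [540.0, 287.0]]
tip [[149.0, 427.0], [78.0, 368.0], [222.0, 366.0]]
```

play_rows([
  [0.018,0,-0.004,0,-0.01,0,0],
  [0.018,0,0,0,0,0,0],
  [0.007,0,0,0,0,0,0],
  [0.007,0,0,0,0,0,0],
  [0.007,0,0,0,0,0,0],
  [0.007,0,0,0,0,0,0],
  [0,0,0,0,0,0,0],
])

```text
clock: 3.25
position: [458.5, 55.1, 112.6]
ee_rot: [0.454, 0.55, -0.541, -0.446]
contact_force: [0.0, -0.2, 0.1]
gripper_width: -0.0
```

Run:
```python
from h import *
where(); d=get_image("wrist")
crop(d,200,120,240,180,3,"pics/w3.png")
q=lambda P:((proj(d,Tcase(C,P))+.5-[200,120])*3).round(0).tolist()
for th in (1,1.1,1.2,1.3,1.4,1.5): print(th,q([covp(th,48,13,-23),covp(th,48,0,-23)]))
```

```text
t 3.25 case xyz [-16.9  -6.6 112.6] turn needed [ 0.018 -0.003  0.   ] F case [-0.  -0.2  0.1] w -0.0
1 [[211.0, 273.0], [277.0, 256.0]]
1.1 [[180.0, 276.0], [253.0, 262.0]]
1.2 [[148.0, 278.0], [226.0, 266.0]]
1.3 [[115.0, 279.0], [197.0, 270.0]]
1.4 [[82.0, 278.0], [166.0, 273.0]]
1.5 [[50.0, 277.0], [135.0, 274.0]]
```

View pics/w3.png

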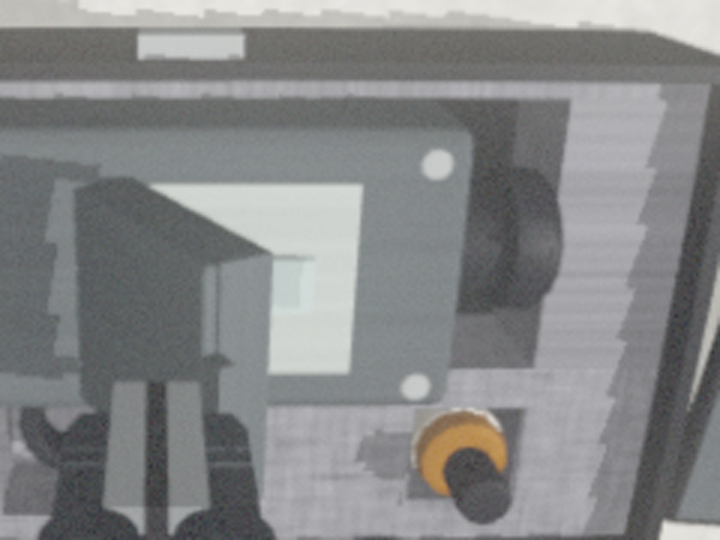

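Cover is at about 1.0 rad, with its edge at (207,262). The tip has drifted up to the cover's edge, so I'll lower it before continuing.

play_rows([
  [0.0,0.005,0.004,0.018,0,0,0],
  [0.002,0.006,0.003,0,0,0,0],
  [0.003,0.003,0,0,0,0,0],
  [0,0,0,0,0,0,0],
])

```text
clock: 3.7
position: [457.5, 62.0, 104.6]
ee_rot: [0.451, 0.551, -0.542, -0.446]
contact_force: [-0.4, -0.5, -1.0]
gripper_width: 0.2
```

```bash
python3 -c "from h import *;where()"
```

```text
t 3.7 case xyz [-16.5   0.4 104.6] turn needed [0.015 0.    0.003] F case [-0.5 -0.4 -1. ] w 0.2
```

play_rows([
  [0.003,0.007,0.003,0.015,0,0,0],
  [0.004,0.006,0.002,0,0,0,0],
  [0.004,0.006,0.001,0,0,0,0],
  [0,0,0,0,0,0,0],
])

```text
clock: 4.1
position: [448.7, 71.8, 82.9]
ee_rot: [-0.448, -0.546, 0.546, 0.451]
contact_force: [-0.8, 0.8, 0.1]
gripper_width: 0.2
```

```bash
python3 -c "from h import *;where()"
```

```text
t 4.1 case xyz [-23.3  11.7  82.9] turn needed [-0.003 -0.001  0.003] F case [-0.7  1.   0.1] w 0.2
```

play_rows([
  [0.003,0.001,0,0,0,0,0],
  [0.003,0.002,0,0,0,0,0],
  [0,0.002,0,0,0,0,0],
  [0,0.0015,0,0,0,0,0],
  [0,0,0,0,0,0,0],
])

```text
clock: 4.6
position: [446.8, 78.2, 78.3]
ee_rot: [-0.447, -0.545, 0.548, 0.45]
contact_force: [-0.0, -0.8, -0.9]
gripper_width: -0.0
```

```bash
python3 -c "from h import *;where()"
```

```text
t 4.6 case xyz [-23.8  18.4  78.3] turn needed [-0.005  0.002  0.001] F case [-0.2 -0.8 -0.9] w -0.0
```

Almost shut. I'll press slowly until the force rises.

play_rows([
  [0,0.002,0,0,0,0,0],
  [0,0.0015,0,0,0,0,0],
  [0,0.001,0,0,0,0,0],
])

```text
clock: 4.9
position: [447.2, 78.4, 77.9]
ee_rot: [-0.447, -0.546, 0.548, 0.449]
contact_force: [-3.3, -0.4, 8.9]
gripper_width: -0.2
```

```bash
python3 -c "from h import *;where()"
```

```text
t 4.9 case xyz [-23.4  18.5  77.9] turn needed [-0.004  0.004 -0.   ] F case [-3.3  0.2  8.9] w -0.2
```

play_rows([
  [0,0,0,0,0,0,0],
  [0,-0.01,0,0,0,0,0],
  [0,-0.03,0,0,0,0,0],
  [0,-0.04,0,0,0,0,0],
  [0,-0.04,0,0,0,0,0],
  [0,-0.03,0,0,0,0,0],
  [0,-0.01,0,0,0,0,0],
  [0,0,0,0,0,0,0],
])

```text
clock: 5.7
position: [446.9, 78.1, 244.8]
ee_rot: [-0.447, -0.545, 0.549, 0.449]
contact_force: [-0.2, 0.1, -0.3]
gripper_width: -0.5
```

Run:
```python
from h import *
where(); d=get_image("wrist")
crop(d,170,90,260,190,2.8,"pics/w4.png")
```

```text
t 5.7 case xyz [-23.8  18.3 244.8] turn needed [-0.007  0.003 -0.001] F case [-0.2  0.1 -0.3] w -0.5
```

View pics/w4.png

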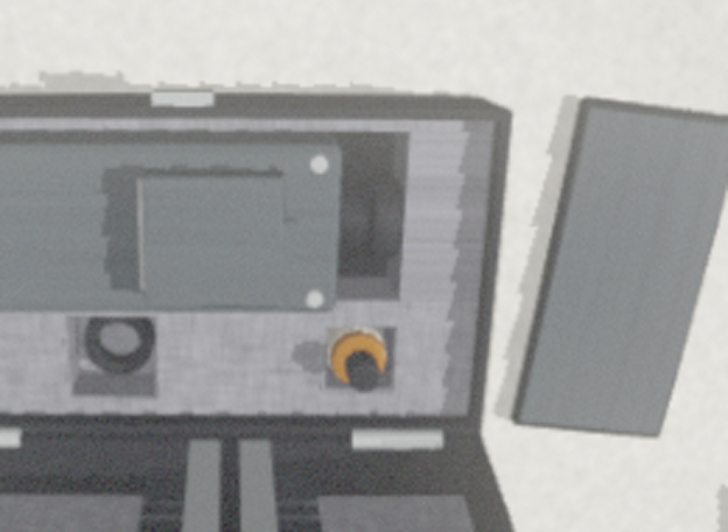

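The cover lies flat over the stage (140–285, 175–292), the prism is hidden, and bottle and filter are in place. Next I'll go over the lid.

play_rows([
  [-0.004,0,-0.03,-0.007,0,0,0],
  [-0.004,0,-0.042,0,0,0,0],
  [-0.004,0,-0.042,0,0,0,0],
  [-0.004,0,-0.042,0,0,0,0],
  [0,0,-0.025,0,0,0,0],
  [0,0,0,0,0,0,0],
])

```text
clock: 6.35
position: [627.1, 96.6, 227.2]
ee_rot: [-0.443, -0.54, 0.554, 0.453]
contact_force: [-0.7, -0.3, -0.1]
gripper_width: -0.0
```

Run:
```python
from h import *
where()
for th in np.arange(1.8,-.01,-.1): print(round(th,2),np.round(np.array(lidp(th,118,36,0))[[0,2]],0),np.round(np.array(lidp(th,130,36,0))[[0,2]],0))
```

```text
t 6.35 case xyz [156.5   1.5 227.2] turn needed [-0.025  0.002 -0.002] F case [-0.8 -0.2 -0.1] w -0.0
1.8 [127. 157.] [130. 168.]
1.7 [116. 162.] [117. 174.]
1.6 [104. 167.] [105. 179.]
1.5 [ 93. 170.] [ 92. 182.]
1.4 [ 80. 172.] [ 78. 184.]
1.3 [ 68. 173.] [ 65. 185.]
1.2 [ 56. 173.] [ 51. 184.]
1.1 [ 44. 171.] [ 38. 182.]
1.0 [ 32. 169.] [ 25. 179.]
0.9 [ 20. 165.] [ 12. 174.]
0.8 [  9. 160.] [  0. 168.]
0.7 [ -2. 154.] [-11. 161.]
0.6 [-12. 146.] [-22. 153.]
0.5 [-21. 138.] [-32. 144.]
0.4 [-30. 129.] [-41. 134.]
0.3 [-37. 119.] [-49. 123.]
0.2 [-43. 109.] [-55. 111.]
0.1 [-49.  98.] [-61.  99.]
-0.0 [-53.  86.] [-65.  86.]
```

play_rows([
  [0,0.01,-0.008,-0.025,0,0,0],
  [0,0.025,-0.002,0,0,0,0],
  [0,0.025,0,0,0,0,0],
  [0,0.015,0,0,0,0,0],
  [0,0,0,0,0,0,0],
])

```text
clock: 6.85
position: [629.8, 96.5, 137.5]
ee_rot: [-0.445, -0.54, 0.553, 0.452]
contact_force: [-0.3, 0.3, -0.2]
gripper_width: 0.3
```

```bash
python3 -c "from h import *;where()"
```

```text
t 6.85 case xyz [159.2   0.9 137.5] turn needed [-0.02   0.001 -0.003] F case [-0.2  0.3 -0.2] w 0.3
```

play_rows([
  [0,-0.003,0.01,-0.02,0,0,0],
  [0,-0.004,0.011,0,0,0,0],
  [0,-0.004,0.011,0,0,0,0],
  [0,-0.004,0.011,0,0,0,0],
  [0,-0.004,0.011,0,0,0,0],
  [0,-0.003,0.01,0,0,0,0],
])

```text
clock: 7.45
position: [565.0, 84.1, 160.6]
ee_rot: [0.451, 0.547, -0.546, -0.446]
contact_force: [4.0, 0.4, -2.0]
gripper_width: 0.3
```

```bash
python3 -c "from h import *;where()"
```

```text
t 7.45 case xyz [ 93.2   1.2 160.6] turn needed [ 0.005  0.002 -0.004] F case [ 4.  -0.4 -2. ] w 0.3
```

play_rows([
  [0,-0.002,0.011,0.005,0,0,0],
  [0,-0.001,0.011,0,0,0,0],
  [0,-0.001,0.011,0,0,0,0],
  [0,-0.0,0.011,0,0,0,0],
  [0,0.001,0.01,0,0,0,0],
])

```text
clock: 7.95
position: [508.2, 73.0, 165.9]
ee_rot: [0.45, 0.547, -0.546, -0.447]
contact_force: [2.7, 0.8, 0.1]
gripper_width: -0.1
```

```bash
python3 -c "from h import *;where()"
```

```text
t 7.95 case xyz [ 35.3   1.4 165.9] turn needed [ 0.004  0.002 -0.003] F case [2.8 0.3 0.1] w -0.1
```

play_rows([
  [0,0.004,0.01,0,0,0,0],
  [0,0.005,0.009,0,0,0,0],
  [0,0.006,0.008,0,0,0,0],
  [0,0.007,0.008,0,0,0,0],
  [0,0.007,0.007,0,0,0,0],
])

```text
clock: 8.45
position: [461.6, 63.3, 136.1]
ee_rot: [-0.45, -0.547, 0.547, 0.447]
contact_force: [-0.6, 0.6, 1.8]
gripper_width: -0.1
```

```bash
python3 -c "from h import *;where()"
```

```text
t 8.45 case xyz [-12.2   0.9 136.1] turn needed [ 0.002  0.002 -0.003] F case [-0.5  0.7  1.8] w -0.1
```

play_rows([
  [0,0.008,0.007,0,0,0,0],
  [0,0.008,0.006,0,0,0,0],
  [0,0.008,0.005,0,0,0,0],
  [0,0.007,0.005,0,0,0,0],
  [0,0.006,0.003,0,0,0,0],
  [0,0.004,0.002,0,0,0,0],
])

```text
clock: 9.05
position: [429.9, 56.4, 89.6]
ee_rot: [-0.449, -0.545, 0.549, 0.448]
contact_force: [0.4, 0.7, 1.4]
gripper_width: 0.5
```

```bash
python3 -c "from h import *;where()"
```

```text
t 9.05 case xyz [-44.7   0.3  89.6] turn needed [-0.003  0.002 -0.004] F case [0.5 0.6 1.4] w 0.5
```

play_rows([
  [0,0.003,0.002,0,0,0,0],
  [0,0.0025,0,0,0,0,0],
  [0,0.002,0,0,0,0,0],
  [0,0.002,0,0,0,0,0],
])

```text
clock: 9.45
position: [427.9, 55.9, 85.9]
ee_rot: [-0.448, -0.545, 0.55, 0.446]
contact_force: [-6.1, 1.0, 18.0]
gripper_width: 0.0
```

```bash
python3 -c "from h import *;where()"
```

```text
t 9.45 case xyz [-46.8   0.1  85.9] turn needed [-0.005  0.006 -0.007] F case [-5.8  2.2 18. ] w 0.0
```

The lid top is at 86 mm with 18 N on it, so it is shut. I'll hold it briefly, lift clear and look.

play_rows([
  [0,0,0,0,0,0,0],
  [0,0,0,0,0,0,0],
  [0,-0.01,0,0,0,0,0],
  [0,-0.03,0,0,0,0,0],
  [0,-0.04,0,0,0,0,0],
  [0,-0.03,0,0,0,0,0],
  [0,-0.02,0,0,0,0,0],
  [0,0,0,0,0,0,0],
])

```text
clock: 10.25
position: [426.9, 55.7, 222.1]
ee_rot: [-0.448, -0.543, 0.552, 0.447]
contact_force: [-0.2, -0.1, -0.4]
gripper_width: 0.2
```

Run:
```python
from h import *
where(); d=get_image("scene")
crop(d,160,110,200,150,4,"pics/s5.png",Tcase(C,[[x,y,z] for x in(-65,65) for y in (-120,120) for z in (50,86)]))
```

```text
t 10.25 case xyz [-4.780e+01  1.000e-01  2.221e+02] turn needed [-0.01   0.005 -0.009] F case [-0.2 -0.1 -0.4] w 0.2
```

View pics/s5.png

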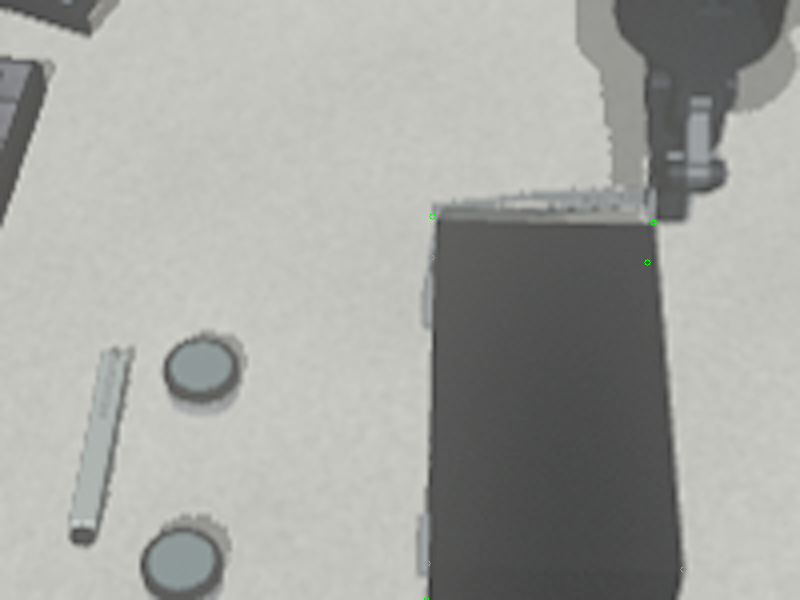

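The lid is shut: its top corners sit on the z = 86 mm prediction at (432,216), (653,222) and (683,569). The jars and penlight are undisturbed and the fingers are clear, so I'll hand in.

```bash
python3 -c "
from bench import *
job_done()"
```

```text
the job is handed in; nothing more can be done
```

I closed the stage cover and then the case lid by pushing with the closed fingertips, and handed the job in at about 10 s; the hand-in gives no verdict.

- **Cover:** I pushed it over from behind and pressed it down. The tip stopped about 78 mm above the bench with 9 N on it, which is the shut height. The wrist picture shows it flat over the stage, with the bottle and filter in their wells.
- **Lid:** I pushed it over from behind and pressed it shut. The tip stopped at 86 mm with 18 N on it. The last picture shows the lid's corners where a shut lid should be, to about 2 px.
- **Case and bench:** The case showed no visible shift. The jars and penlight looked unmoved. The phone lay outside the last picture and the loupe was out of view, so I did not check those two.
- **Disagreements:** In the top view some corners missed the fitted pose by up to 2 px (about 5 mm), and the wrist view by about 3 mm. The tool also drifted up about 8 mm while pushing the cover, and I corrected that before going on. I did not read either joint angle directly.

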